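# Set up an airflow check: tub into the middle ring, sprung inlet shutter held half open

### The arm

A 7-joint arm with a two-finger parallel gripper is mounted at the origin on the work surface; the furniture and walls round the work are solid. World frame = base frame: x ahead of the robot, y to its left, z up, the work surface at z = 0. Lengths are in m, angles in degrees, forces in N, time in s.
With the tool pointing down it reaches from about 0.425 to 0.875 m from the base axis. Payload 4.7 kg.
Tool frame: the origin (TCP) lies at the very end of the fingers, on their centre line; the grasp point (between the pads) lies 19 mm behind it; z points along the fingers, y is the direction in which the jaws open and shut (so a half turn about z gives the same grasp; the last joint's range is limited). The gripper opens to 87 mm and grips with 3 to 60 N. Pads are 19 mm wide; open, the fingers measure 117 mm over their backs; the gripper's body (75 mm by 190 mm) begins 51 mm behind the grasp point.
Start: joints at [-66.056, 18.392, -4.016, 83.108, 1.295, 78.541, -3.26], TCP at [0.255, 0.598, 0.223] pointing down, gripper open.
Joint ranges: [-163.93, 163.93], [-17.29, 119.83], [-79.2, 71.16], [3.27, 140.29], [-89.18, 269.18], [5.43, 117.66], [-154.24, 154.24]. Speed limits (degrees/s): [147.25, 147.25, 180, 180, 180, 180, 180].

### API

Orientations are given as [roll, pitch, yaw] about the fixed x, y, z axes, in that order (R = Rz(yaw) Ry(pitch) Rx(roll)).
In Python, from cell import * gives the robot as it stands.
- The arm moves only by the tool arm_command, never from a script. Its argument "targets" is a list that holds one entry, the list of rows, each a list of 7 numbers: the shift along the tool's x, y, z in m, then the turn, a rotation vector about the tool's x, y, z in degrees, then the gripper's target within -1 to 1 (shut at 1, half-way at 0, fully open at -1). In form: [[[tx, ty, tz, rx, ry, rz, claw], ...]]. A call has 1 to 10 rows; each row is the pose to reach, as a shift and turn from the pose commanded when the call began, along the tool's axes at that moment; what a row does not reach only later rows make up. A row lasts 1/10 s, in which the tool goes at most 50 mm and 8.59 degrees, less where a joint would pass 70% of its speed; a pose out of reach is approached as far as the arm can. A call with a gripper value outside its range is refused whole. The fingers move at their own pace and stop on an object; "newtons" is the grip in N (left out, the last holds). Time passes only in rows, so rows that repeat a pose let the fingers close. It gives the time, the measured TCP pose, the force and the opening at its end, in the units of the state.
- get_obs(): the state, without advancing time (a new reading comes with each control period).
- read_camera(name): name is "side" or "top" or "wrist"; returns a dict with "img" (400x640x3 uint8, red, green, blue), "z_map" (400x640 float32, m along the optical axis (not along the pixel's ray), 0 where there is no reading), "K" (3x3 intrinsics, pixels), "D" ([k1, k2, p1, p2, k3] as OpenCV has them; the pictures are not rectified), "origin" and "attitude" of the camera in the world. Camera axes: x right, y down, z forward; pixel columns grow to the right and rows downward; lengths in m; the calibration is good to about 2 mm. A picture is of the moment at which its call begins.
- sign_off(): hands the job in, once; it reports no verdict.
Trained networks look in the newest picture that a camera, given by its name, has taken for a name from the list of things; names that differ only in an ending like _2 or _b are one class to them, and where a whole thing is asked for, a point or a joint stands for the part that bears it (a point fixed in the world has none). Each returns a list of dicts, best first, with "conf" (0 to 1); they miss things now and then, are a little off and sometimes report something else, mostly with a low value. They report only what shows in the picture. A call takes as long as a camera call. They do not tell look-alikes from the thing itself.
- search_frame(thing, camera): "position" ([column, row] in pixels, amid what is visible of it).
The state is a dict: "time_s": time; "qpos": joint angles; "joint_velocities": joint speeds; "effort": joint torques, N m; "tool_pos": TCP position; "tool_rot": TCP orientation; "force": force on the tool from outside, world axes, zero at the start; "wrist_torque": the same for the moment, N m; "grip_width": finger opening in m.
Only numpy, scipy, OpenCV 4.12 (cv2) and the standard library are available. Lean on these libraries where they do the work, as an engineer would, in place of code of your own. Each camera call takes 0.05 s, during which the arm holds its last target.

### The job

Set up the airflow check at the small extraction inlet: slide the round tip-cleaner tub along the base plate, without lifting or tipping it, from its outer ring until it stands wholly inside the middle ring in front of the inlet, and let go of it. Then slide the inlet's sprung shutter by its upright tab to half travel (the long middle mark), without ever running it on to its far stop, and keep holding it steady there for the reading: the program finishes while the gripper still holds the shutter half open against its spring. Leave the spool and everything else on the bench where they are.

Things in the scene. Friction and masses are not known exactly. Their poses are not given: they have to be found in the camera images.
- station: Fixed check station on a foot: bare metal base plate 195 mm deep (x), 350 mm wide (y), its upper face 48 mm above the bench, with a grey inlet box on its far half (x 42 to 99 mm, y -57 to +117 mm, flat top 94 mm above the bench). Origin at bench level, 5 mm nearer the robot than the plate's centre; x points away from the robot to the box, y left along the box, z up. Yawed up to 0.25 rad.
- ring_middle (a point): Centre of the middle ring, straight in front of the inlet window, on the plate's upper face (48 mm above the bench); axes as the station's. The plate has three equal dark scribed rings, 79 mm inside diameter, flush with the plate, in a row along station y: at x = -40 mm, y = +120, 0 and -120 mm.
- ring_left (a point): Centre of the left outer ring (120 mm to +y of the middle one), on the plate's upper face. At the start one outer ring holds the tub and the other the spool; which is which varies.
- ring_right (a point): Centre of the right outer ring (120 mm to -y of the middle one), on the plate's upper face.
- tip_tub: Tip-cleaner tub: round black cup of brass wool, 64 mm in diameter, 37 mm high, about 0.16 kg, loose on the plate in one of the two outer rings, up to 6 mm off its centre. Can be gripped across its diameter from above, or pushed. Origin: centre of its underside; z up. Its rim is 85 mm above the bench. Its underside must stay within 6 mm of the plate.
- shutter (a joint): Travel of the sprung shutter in m: 0 = shut (where the spring holds it at the start), 0.030 = half travel, 0.060 = far stop. It slides along the station's +y (to the robot's left). The spring pushes it shut with 2 N at 0, rising by 0.2 N per mm: 8 N at half travel, 14 N at the far stop; it snaps shut when let go.
- tab_top (a point): Centre of the top face of the shutter's upright black tab, 130 mm above the bench; moves with the shutter. Tab: 22 mm (station x) by 12 mm (station y, the sliding direction), 34 mm tall, 2 mm clear of the box's flat top; pinch it from above across 12 or 22 mm or push its right (-y) face. Station coordinates when shut: 45.5, 0, 130 mm. A thin pointer sticks out of its far side at the foot.
- half_mark (a point): Near end of the long middle mark (26 mm long) of the scale on the flat top of the inlet box, behind the tab. Scale lines run along station x and stand at 0, 15, 30, 45 and 60 mm of travel; the tab's centre is in line (same station y) with this one at half travel.
- spool: Bystander: solder spool standing on its flange in the other outer ring, 62 mm in diameter, 52 mm high with a wire end rising to 76 mm. Origin under its centre.
- standoff_a: Bystander: small hexagonal spacer, 10 x 11 x 22 mm, standing on the plate to the right of the inlet box. Origin under its centre.
- standoff_b: Bystander: a second such spacer, 10 x 11 x 22 mm, close by. Origin under its centre.
- syringe: Bystander: flux syringe, 119 x 28 x 17 mm, lying on the bench left of the station. Origin under its middle.
- pliers: Bystander: needle pliers, 134 x 43 x 11 mm, lying on the bench right of the station. Origin under their middle.
- tray: Bystander: small open black parts tray, 64 x 90 x 24 mm, on the bench left of the station. Origin under its centre.
- driver: Bystander: fine screwdriver, 131 x 14 x 15 mm, lying on the bench right of the station, nearer the robot than the pliers. Origin under its middle.
Mind the look-alikes: they are no part of the job. Leave any green or pink look-alike of the tip_tub alone.

How it is judged (in metres and radians):
On the way, in this order (a step that is already met when the one before it is completed fails the run):
1. the tub has been slid into the middle ring, upright and at rest, and let go, with the shutter still shut (horizontal distance between tip_tub and ring_middle below 0.01 m and angle between tip_tub's own z axis and vertical below 0.1 rad and linear speed of tip_tub below 0.02 m/s and contact force between the fingers and tip_tub below 0.3 N and value of joint shutter below 0.012 m), for 0.2 s.
2. the shutter is held about half open by the fingers (value of joint shutter between 0.025 and 0.035 m and contact force between the fingers and shutter above 2 N), for 0.3 s.
At the end, for the whole second after the job is handed in: The tub stands upright, at rest and untouched with its centre within 10 mm of the middle ring's centre; the shutter is steady at 25 to 35 mm of its 60 mm travel, held there by the fingers with more than 2 N (all of step 2 and horizontal distance between tip_tub and ring_middle below 0.01 m and angle between tip_tub's own z axis and vertical below 0.1 rad and linear speed of tip_tub below 0.02 m/s and velocity of joint shutter between -0.01 and 0.01 m/s and contact force between each of the arm, the fingers and tip_tub below 0.3 N); the arm keeps its last pose, push and grip.
It fails at once if the tub is lifted more than 6 mm off the plate (z of tip_tub in the frame of station above 0.054 m).
It fails at once if the tub is tipped (angle between tip_tub's own z axis and vertical above 0.25 rad).
It fails at once if the shutter is run to its far stop (value of joint shutter above 0.057 m).
It fails at once if the spool or another bystander is moved by more than 20 mm (distance of any of spool, standoff_a, standoff_b, syringe, pliers, tray, driver from where it was at the start of the episode above 0.02 m).
It also fails if it takes over 48 s, if anything falls off the work surface, if the arm or the gripper's body presses on something with over 40 N, if the wrist force passes 120 N, or if a joint passes its speed limit or range.

## Working session

There is one attempt and no reset: what is moved stays moved. The work goes in short steps, Python scripts to look and compute and a tool call to move; the robot and the scene stay as the last step left them, time stands still between calls to the robot, and variables do not carry over. Pictures are saved under pics/ and viewed, and the job is handed in when it is done.

Besides the shell and the picture viewer there is one more tool, called after ">>>" as a command line: name --argument value ..., lists and objects as JSON in quotes. arm_command: Moves the arm, as the interface text tells. Its arguments: {"type":"object","properties":{"targets":{"type":"array","items":{"type":"array","items":{"type":"array","items":{"type":"number"}}}},"newtons":{"type":"number"}},"required":["targets"]}

```bash
mkdir -p pics; ls; python3 - <<'E'
from cell import *
import cv2,numpy as np
print(get_obs())
for n in ["top","side","wrist"]:
    c=read_camera(n); cv2.imwrite(f"pics/{n}0.png",c["img"][:,:,::-1]); np.savez(f"{n}0.npz",**{k:np.array(v) for k,v in c.items()})
    print(n,c["K"],c["D"],c["origin"],c["attitude"])
E
```

```text
pics
{'time_s': 0.0, 'qpos': array([-66.05390096,  18.43860114,  -4.01671336,  83.1735633 ,
         1.29525983,  78.54252013,  -3.26001208]), 'joint_velocities': array([ 0.00945407, -0.00776913,  0.06912113, -0.00249336, -0.000789  ,
        0.07046231, -0.04943256]), 'effort': array([ 4.83170794e-06, -4.91280627e+01, -4.03932156e-01, -3.12527525e+01,
       -6.40359591e-02,  4.34924173e-02,  1.37326665e-04]), 'tool_pos': array([0.255237  , 0.5971878 , 0.22147862]), 'tool_rot': array([-1.79890579e+02,  5.67865897e-03,  1.56864788e+02]), 'force': array([ 0.1940886 , -0.05100274, -0.07826313]), 'wrist_torque': array([0.03919031, 0.00052288, 0.00778452]), 'grip_width': 0.08708487269837487}
top [[407.84529007   0.         318.18655859]
 [  0.         407.84529007 198.57935349]
 [  0.           0.           1.        ]] [-0.04777245  0.          0.          0.          0.        ] [0.31322024 0.10974701 1.09664678] [-168.8901623     0.72380656  -90.37669198]
side [[515.77801715   0.         319.56196415]
 [  0.         515.77801715 197.01569674]
 [  0.           0.           1.        ]] [-0.01179053  0.          0.          0.          0.        ] [ 0.52290239 -1.22372231  0.63758191] [-111.59994371    1.20235858    0.68279192]
wrist [[335.3295379    0.         318.79880386]
 [  0.         335.3295379  200.19378844]
 [  0.           0.           1.        ]] [0.02329445 0.         0.         0.         0.        ] [0.19496589 0.62444284 0.38377181] [1.65892251e+02 1.42382480e-01 6.68407625e+01]
```

View pics/top0.png

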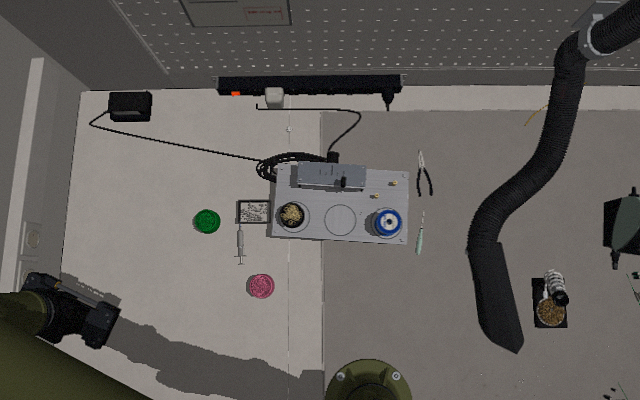

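View pics/side0.png

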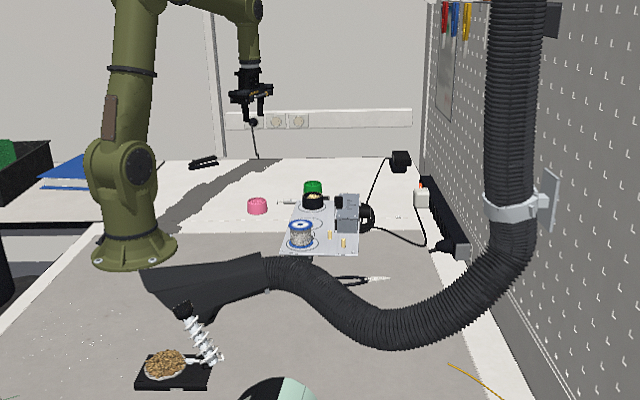

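View pics/wrist0.png

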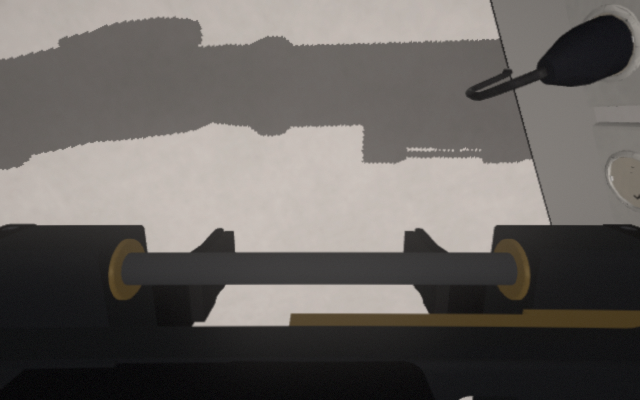

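Top view: candidates for the tub are the black cup with brass wool at (292,215) in the left ring, the green look-alike (207,221), the pink look-alike (260,286), and the brass-wool stand on the bench (551,310). The black one on the plate fits the description. The spool is at (387,222), the middle ring at (340,219) and the tab at (344,182). Next I check a close crop and measure.

```bash
cat > h.py <<'E'
import numpy as np, cv2
from scipy.spatial.transform import Rotation as R
def load(f): return dict(np.load(f))
def cloud(c):
    h,w=c["z_map"].shape
    u,v=np.meshgrid(np.arange(w),np.arange(h))
    p=cv2.undistortPoints(np.stack([u,v],-1).reshape(-1,1,2).astype(np.float64),c["K"],c["D"]).reshape(h,w,2)
    z=c["z_map"]
    P=np.dstack([p[...,0]*z,p[...,1]*z,z])
    A=R.from_euler("xyz",c["attitude"],degrees=True).as_matrix()
    W=P@A.T+c["origin"]; W[z==0]=np.nan
    return W
def ray(c,uv,zw):
    p=cv2.undistortPoints(np.array(uv,float).reshape(-1,1,2),c["K"],c["D"]).reshape(-1,2)
    A=R.from_euler("xyz",c["attitude"],degrees=True).as_matrix()
    d=np.c_[p,np.ones(len(p))]@A.T
    return c["origin"]+d*((zw-c["origin"][2])/d[:,2])[:,None]
def proj(c,W):
    A=R.from_euler("xyz",c["attitude"],degrees=True)
    rv=A.inv().as_rotvec(); t=-A.inv().apply(c["origin"])
    return cv2.projectPoints(np.array(W,float).reshape(-1,1,3),rv,t,c["K"],c["D"])[0].reshape(-1,2)
E
python3 - <<'E'
from h import *
c=load("top0.npz"); W=cloud(c)
im=c["img"][150:260,230:440,::-1]
cv2.imwrite("pics/crop0.png",cv2.resize(im,None,fx=3.8,fy=3.8,interpolation=cv2.INTER_CUBIC))
for uv in [(340,219),(250,260),(330,177),(344,182),(292,215),(387,222),(340,240),(400,180)]:
    print(uv,W[uv[1],uv[0]].round(4))
sub=W[150:260,230:440]
for lo,hi in [(.040,.056),(.088,.1),(.12,.14)]:
    m=(sub[...,2]>lo)&(sub[...,2]<hi); p=sub[m]
    r=cv2.minAreaRect((p[:,:2]*1000).astype(np.float32)); print(lo,hi,m.sum(),np.median(p[:,2]),r)
E
```

```text
(340, 219) [0.4638 0.0657 0.0547]
(250, 260) [0.3629 0.3054 0.0014]
(330, 177) [0.5657 0.0908 0.0935]
(344, 182) [0.5432 0.0577 0.1318]
(292, 215) [0.4719 0.1879 0.0762]
(387, 222) [ 0.4556 -0.0559  0.0498]
(340, 240) [0.4107 0.0661 0.0435]
(400, 180) [ 0.5666 -0.0943  0.051 ]
0.04 0.056 7302 0.048728504094311065 ((508.2423095703125, 62.73224639892578), (348.7049560546875, 195.9451141357422), 85.52140045166016)
0.088 0.1 1767 0.09455454751585246 ((534.5520629882812, 53.00335693359375), (296.89849853515625, 191.72036743164062), 81.24077606201172)
0.12 0.14 45 0.1297400847043627 ((548.1438598632812, 58.84831619262695), (11.86647891998291, 22.25778579711914), 86.5130615234375)
```

View pics/crop0.png

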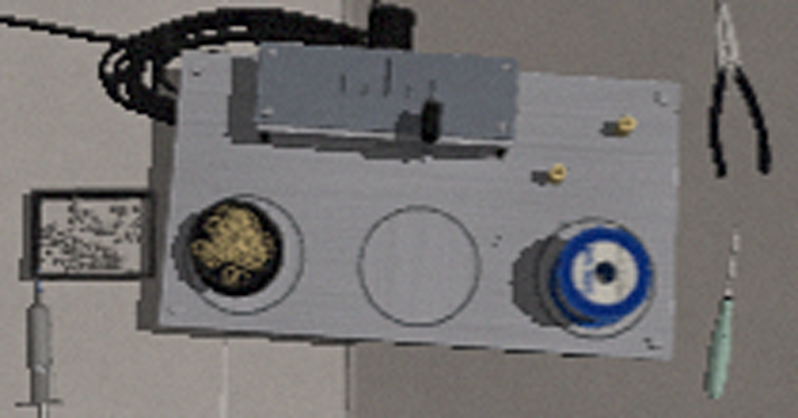

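Close crop: the black cup with brass wool sits in the left ring at crop (237,247). The spool is in the right ring, the spacers are right of the box and the tab is at (432,120). Refining the poses now.

```bash
python3 - <<'E'
from h import *
c=load("top0.npz"); W=cloud(c)
yaw=np.radians(-4.48)
xh=np.array([np.cos(yaw),np.sin(yaw)]);yh=np.array([-xh[1],xh[0]])
plate=np.array([.5082,.0627])-.005*xh
tab=np.array([.5481,.0588])-.0455*xh
print("origins",plate,tab)
ring=ray(c,[[340,219.6]],.048)[0]; print("ring img",ring,"from st",(plate+tab)/2-.04*xh)
o=(plate+tab)/2
# box rect
sub=W[150:260,230:440]; m=(sub[...,2]>.088)&(sub[...,2]<.1)
n,l,s,ce=cv2.connectedComponentsWithStats(m.astype(np.uint8)); k=1+np.argmax(s[1:,4]); p=sub[l==k]
print("box",cv2.minAreaRect((p[:,:2]*1000).astype(np.float32)), "expected c",o+.0705*xh+.03*yh)
# tub
d=np.hypot(W[...,0]-.47,W[...,1]-.187); m=(d<.06)&(W[...,2]>.06)
p=W[m]; print("tub pts",m.sum(),p[:,2].max(),cv2.minEnclosingCircle((p[:,:2]*1000).astype(np.float32)))
print("tub rayed",ray(c,[[230+237/3.8-.4,150+247/3.8-.4]],.083))
# dark-pixel circle fit: project circles of hypotheses
im=cv2.resize(c["img"][150:260,230:440,::-1],None,fx=3.8,fy=3.8,interpolation=cv2.INTER_CUBIC)
def circ(ctr,z,r,col):
    t=np.linspace(0,2*np.pi,60)
    q=proj(c,np.c_[ctr[0]+r*np.cos(t),ctr[1]+r*np.sin(t),np.full(60,z)])
    q=((q+.5-[230,150])*3.8-.5)
    cv2.polylines(im,[q.round().astype(int)],True,col,1)
for y in (-.12,0,.12): circ(o-.04*xh+y*yh,.048,.0395,(0,0,255))
t=cv2.minEnclosingCircle((p[:,:2]*1000).astype(np.float32))[0]
circ(np.array(t)/1000,.085,.032,(0,255,0))
loc=np.array([(np.array(t)/1000-o)@xh,(np.array(t)/1000-o)@yh]);print("tub st",loc)
cv2.imwrite("pics/fit0.png",im)
E
```

```text
origins [0.50321528 0.06309056] [0.50273902 0.06235406]
ring img [0.46318075 0.06543805 0.048     ] from st [0.46309936 0.06584675]
box ((587.8563232421875, 85.79627227783203), (174.3207550048828, 96.34305572509766), 83.98634338378906) expected c [0.57560508 0.08712381]
tub pts 361 0.09006232054586305 ((473.3761291503906, 188.6735382080078), 31.064645767211914)
tub rayed [[0.47188051 0.1874919  0.083     ]]
tub st [-0.03934877  0.12325424]
```

View pics/fit0.png

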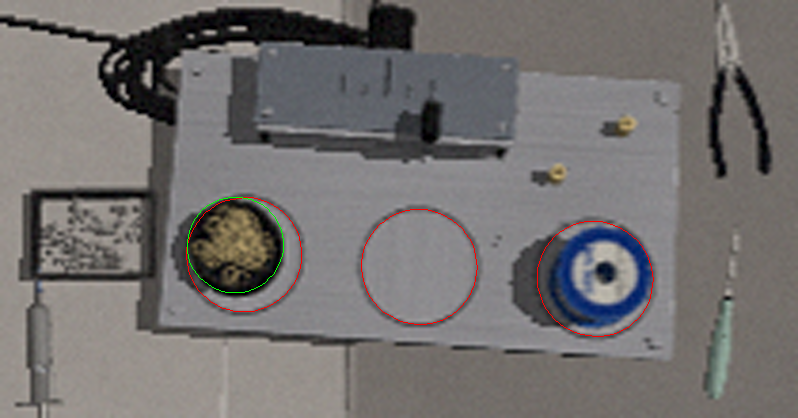

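Ring overlays match the picture. Station origin is ≈ (0.503, 0.0627) with yaw ≈ -4.5°, middle ring at (0.463, 0.066), and tub at ≈ (0.4725, 0.188). I'll grip the tub with the jaws along station y, so I travel above it first and turn -18.6° about tool z.

>>> arm_command --targets '[[[-0.03,-0.024,0,0,0,-2,-1],[-0.07,-0.056,0,0,0,-4,-1],[-0.11,-0.089,0,0,0,-6,-1],[-0.15,-0.121,0,0,0,-8,-1],[-0.19,-0.153,0,0,0,-10,-1],[-0.23,-0.185,0,0,0,-12,-1],[-0.27,-0.218,0,0,0,-14,-1],[-0.31,-0.25,0,0,0,-16,-1],[-0.34,-0.274,0,0,0,-17.5,-1],[-0.361,-0.291,0,0,0,-18.6,-1]]]' --newtons 10

```text
time_s: 1.15
tool_pos: [0.4747, 0.1835, 0.2226]
tool_rot: [-179.9, 0.0, 175.2]
force: [0.1, -0.8, -1.6]
grip_width: 0.0871
```

>>> arm_command --targets '[[[0,0,0,0,0,0,-1],[0,0,0,0,0,0,-1]]]'

```text
time_s: 1.35
tool_pos: [0.4729, 0.1882, 0.2224]
tool_rot: [180.0, -0.0, 175.4]
force: [0.3, 0.3, 0.4]
grip_width: 0.087
```

```bash
python3 - <<'E'
from cell import *
from h import *
o=get_obs(); print(o["tool_pos"],o["tool_rot"],o["force"])
c=read_camera("wrist"); im=c["img"][:,:,::-1].copy()
q=proj(c,[[.4725,.188,.085]]); print(q)
for ctr,col in [((.4725,.188),(0,255,0)),((.4631,.0658),(0,0,255))]:
    z=.085 if col[1] else .048; r=.032 if col[1] else .0395
    t=np.linspace(0,2*np.pi,60)
    cv2.polylines(im,[proj(c,np.c_[ctr[0]+r*np.cos(t),ctr[1]+r*np.sin(t),np.full(60,z)]).round().astype(int)],True,col,1)
cv2.imwrite("pics/w1.png",im); np.savez("w1.npz",**c)
E
```

```text
[0.47288653 0.18818822 0.22239255] [ 1.79969679e+02 -3.58607576e-02  1.75378784e+02] [0.31710468 0.34110776 0.35339829]
[[317.7074694  189.87211254]]
```

View pics/w1.png

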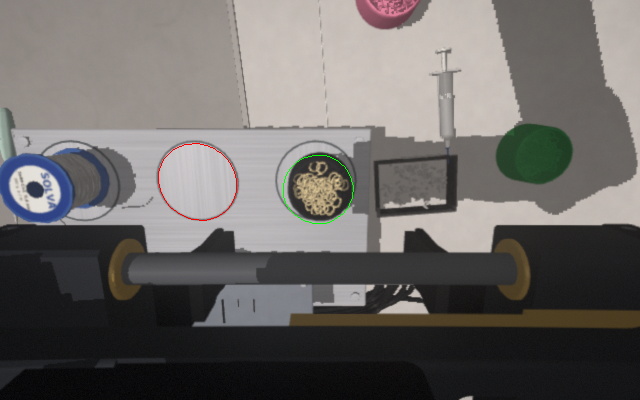

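The wrist view agrees: tub under the green circle at (318,189), middle ring under the red one at (198,181), fingers straddling the tub. Descend to TCP z ≈ 0.062.

>>> arm_command --targets '[[[0,0,0.015,0,0,0,-1],[0,0,0.035,0,0,0,-1],[0,0,0.06,0,0,0,-1],[0,0,0.085,0,0,0,-1],[0,0,0.11,0,0,0,-1],[0,0,0.13,0,0,0,-1],[0,0,0.145,0,0,0,-1],[0,0,0.155,0,0,0,-1],[0,0,0.16,0,0,0,-1],[0,0,0.16,0,0,0,-1]]]'

```text
time_s: 2.4
tool_pos: [0.4725, 0.189, 0.0622]
tool_rot: [-180.0, -0.0, 175.5]
force: [-0.0, 0.2, -0.2]
grip_width: 0.0868
```

>>> arm_command --targets '[[[0,0,0,0,0,0,-0.2],[0,0,0,0,0,0,0],[0,0,0,0,0,0,0.2],[0,0,0,0,0,0,0.2],[0,0,0,0,0,0,0.2],[0,0,0,0,0,0,0.2]]]' --newtons 5

```text
time_s: 3.0
tool_pos: [0.4734, 0.1884, 0.063]
tool_rot: [180.0, 0.0, 175.5]
force: [-0.4, -0.2, 1.9]
grip_width: 0.0614
```

```bash
python3 - <<'E'
from cell import *
from h import *
o=get_obs(); print(o["tool_pos"],o["grip_width"],o["force"])
c=read_camera("side"); q=proj(c,[[.4725,.188,.085]])[0].astype(int); print(q)
s=c["img"][q[1]-60:q[1]+80,q[0]-90:q[0]+100,::-1]
cv2.imwrite("pics/s2.png",cv2.resize(s,None,fx=4,fy=4,interpolation=cv2.INTER_CUBIC))
E
```

```text
[0.47336173 0.18844485 0.06297596] 0.06143387958776582 [-0.38106184 -0.15057374  1.94679699]
[312 195]
```

View pics/s2.png

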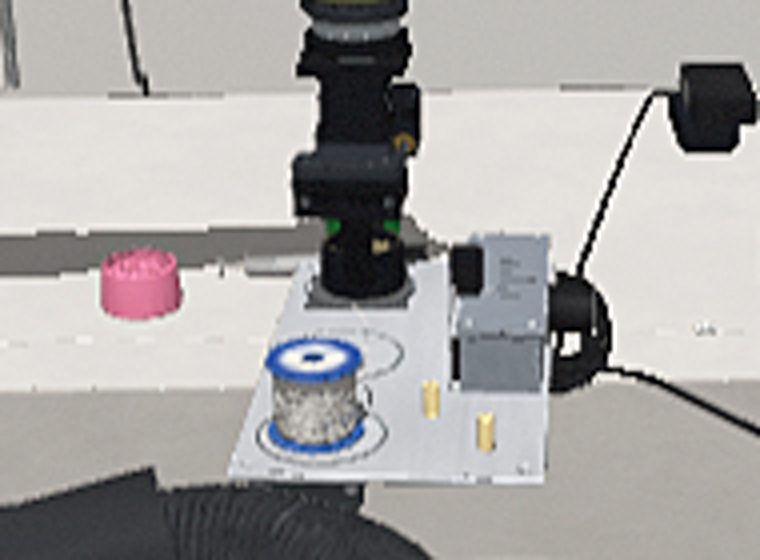

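Side view: the tub is standing upright between the fingers on the plate. Now slide it about 123 mm along tool -y.

>>> arm_command --targets '[[[0,-0.003,0,0,0,0,0.2],[0,-0.008,0,0,0,0,0.2],[0,-0.015,0,0,0,0,0.2],[0,-0.022,0,0,0,0,0.2],[0,-0.03,0,0,0,0,0.2],[0,-0.038,0,0,0,0,0.2],[0,-0.046,0,0,0,0,0.2],[0,-0.053,0,0,0,0,0.2],[0,-0.058,0,0,0,0,0.2],[0,-0.06,0,0,0,0,0.2]]]'

```text
time_s: 4.05
tool_pos: [0.4686, 0.128, 0.0629]
tool_rot: [180.0, 0.0, 175.4]
force: [-0.5, 4.4, 5.0]
grip_width: 0.0615
```

```bash
python3 - <<'E'
from cell import *
from h import *
o=get_obs(); print(o["tool_pos"],o["grip_width"],o["force"])
c=read_camera("side"); 
s=c["img"][135:275,222:412,::-1]
cv2.imwrite("pics/s3.png",cv2.resize(s,None,fx=4,fy=4,interpolation=cv2.INTER_CUBIC))
E
```

```text
[0.46856752 0.12798787 0.06289342] 0.06149280769554126 [-0.50853636  4.381771    4.96896931]
```

View pics/s3.png

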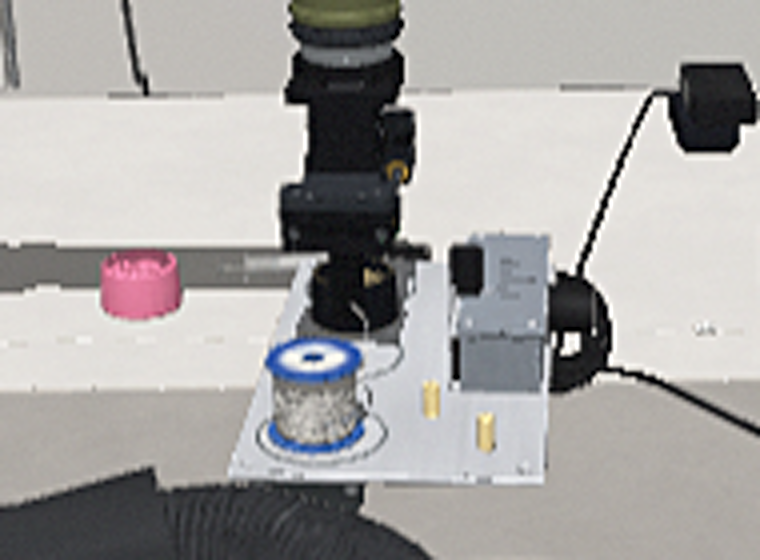

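Side view: the tub is upright halfway along, and the spool, shutter and spacers haven't moved. Continue 63 mm.

>>> arm_command --targets '[[[0,-0.003,0,0,0,0,0.2],[0,-0.008,0,0,0,0,0.2],[0,-0.016,0,0,0,0,0.2],[0,-0.024,0,0,0,0,0.2],[0,-0.032,0,0,0,0,0.2],[0,-0.04,0,0,0,0,0.2],[0,-0.048,0,0,0,0,0.2],[0,-0.055,0,0,0,0,0.2],[0,-0.06,0,0,0,0,0.2],[0,-0.063,0,0,0,0,0.2]]]'

```text
time_s: 5.1
tool_pos: [0.4634, 0.0654, 0.0629]
tool_rot: [180.0, 0.0, 175.4]
force: [0.7, 4.2, 5.1]
grip_width: 0.0611
```

>>> arm_command --targets '[[[0,0,0,0,0,0,0.2],[0,0,0,0,0,0,0.2]]]'

```text
time_s: 5.3
tool_pos: [0.4634, 0.065, 0.0629]
tool_rot: [-180.0, 0.0, 175.4]
force: [1.0, 1.8, 6.4]
grip_width: 0.0608
```

```bash
python3 - <<'E'
from cell import *
from h import *
o=get_obs(); print(o["tool_pos"],o["grip_width"],o["force"])
for n in ["side","wrist"]:
  c=read_camera(n); im=c["img"][:,:,::-1].copy()
  for ctr,z,r,col in [((.4631,.0658),.085,.032,(0,255,0)),((.4631,.0658),.048,.0395,(0,0,255))]:
    t=np.linspace(0,2*np.pi,60)
    cv2.polylines(im,[proj(c,np.c_[ctr[0]+r*np.cos(t),ctr[1]+r*np.sin(t),np.full(60,z)]).round().astype(int)],True,col,1)
  if n=="side": im=cv2.resize(im[135:275,222:412],None,fx=4,fy=4,interpolation=cv2.INTER_CUBIC)
  cv2.imwrite(f"pics/{n}4.png",im)
E
```

```text
[0.46340824 0.06500266 0.06286561] 0.06080858101805062 [0.98537546 1.78134232 6.39722594]
```

View pics/side4.png

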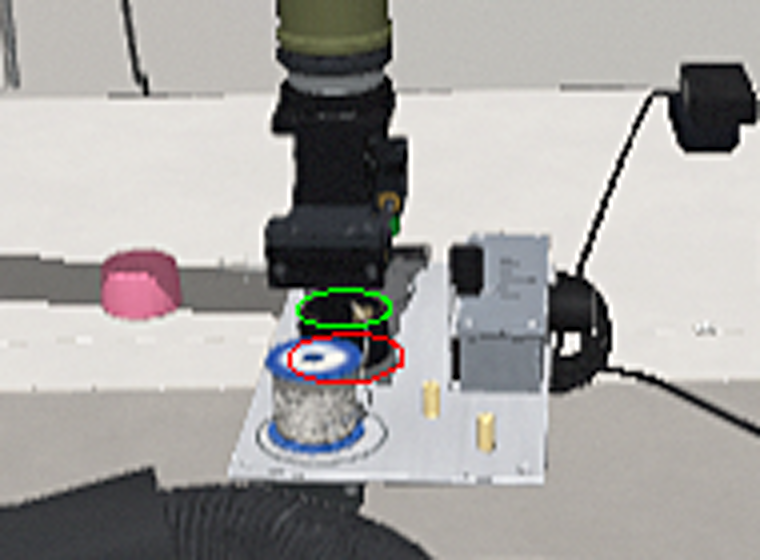

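View pics/wrist4.png

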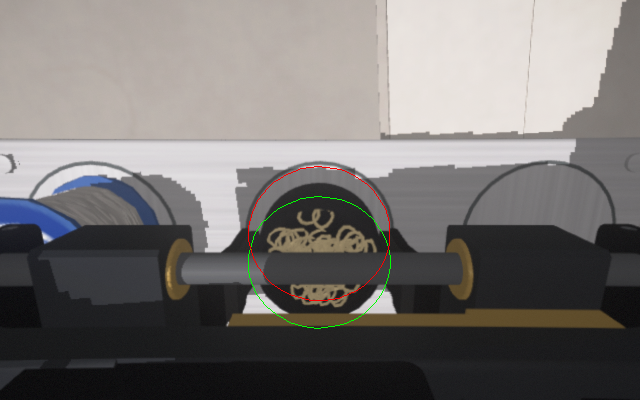

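Wrist view: the tub rim is about 14 px (up to 5 mm) towards the robot compared with the green prediction, and the ring itself shows a 4 px calibration offset. I'll let go and measure with a clear view.

>>> arm_command --targets '[[[0,0,0,0,0,0,0.15],[0,0,0,0,0,0,0],[0,0,0,0,0,0,-0.3],[0,0,0,0,0,0,-1],[0,0,0,0,0,0,-1],[0,0,0,0,0,0,-1],[0,0,0,0,0,0,-1],[0,0,0,0,0,0,-1]]]'

```text
time_s: 6.2
tool_pos: [0.463, 0.0654, 0.0622]
tool_rot: [-180.0, -0.0, 175.5]
force: [0.5, -0.2, -0.7]
grip_width: 0.0855
```

>>> arm_command --targets '[[[0,0,-0.01,0,0,0,-1],[0,0,-0.025,0,0,0,-1],[0,0,-0.045,0,0,0,-1],[0,0,-0.065,0,0,0,-1],[0,0,-0.085,0,0,0,-1],[0,0,-0.105,0,0,0,-1],[0,0,-0.12,0,0,0,-1],[0,0,-0.13,0,0,0,-1],[0,0,-0.13,0,0,0,-1]]]'

```text
time_s: 7.1
tool_pos: [0.4643, 0.0659, 0.1943]
tool_rot: [179.9, 0.2, 175.5]
force: [-0.4, -0.1, 0.2]
grip_width: 0.0871
```

```bash
python3 - <<'E'
from cell import *
from h import *
o=get_obs(); print(o["tool_pos"],o["grip_width"],o["force"])
for n in ["side","wrist"]:
  c=read_camera(n); im=c["img"][:,:,::-1].copy(); np.savez(n+"5.npz",**c)
  for ctr,z,r,col in [((.4631,.0658),.085,.032,(0,255,0)),((.4631,.0658),.048,.0395,(0,0,255))]:
    t=np.linspace(0,2*np.pi,60)
    cv2.polylines(im,[proj(c,np.c_[ctr[0]+r*np.cos(t),ctr[1]+r*np.sin(t),np.full(60,z)]).round().astype(int)],True,col,1)
  if n=="side": im=cv2.resize(im[135:275,222:412],None,fx=4,fy=4,interpolation=cv2.INTER_CUBIC)
  cv2.imwrite(f"pics/{n}5.png",im)
  W=cloud(c); d=np.hypot(W[...,0]-.463,W[...,1]-.066); m=(d<.045)&(W[...,2]>.065)&(W[...,2]<.095)
  p=W[m]; print(n,m.sum(),cv2.minEnclosingCircle((p[:,:2]*1000).astype(np.float32)),p.max(0),p.min(0))
E
```

```text
[0.46428151 0.06586304 0.19429661] 0.08706855740709564 [-0.43004042 -0.13755061  0.19600892]
side 256 ((466.18939208984375, 65.12164306640625), 35.361976623535156) [0.49174411 0.10039373 0.08716145] [0.43450401 0.02986667 0.0652192 ]
wrist 2978 ((462.88128662109375, 65.38473510742188), 30.711408615112305) [0.49301147 0.09547961 0.08683669] [0.43267122 0.03575737 0.06501346]
```

View pics/side5.png

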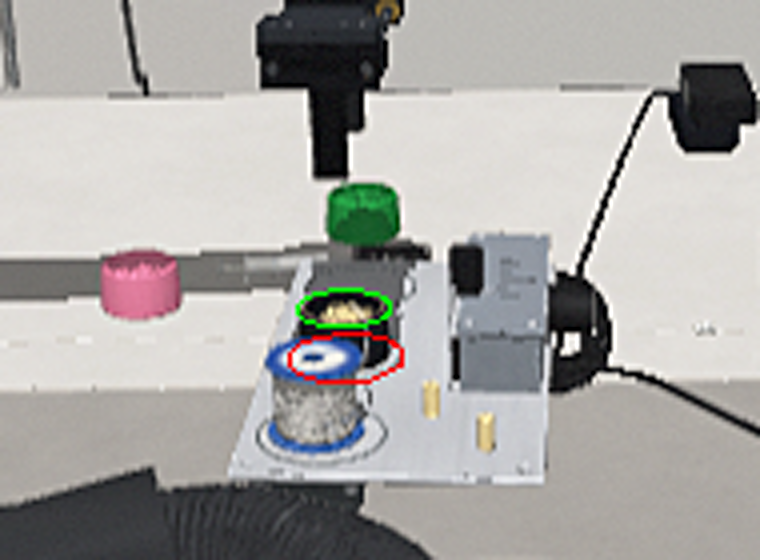

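View pics/wrist5.png

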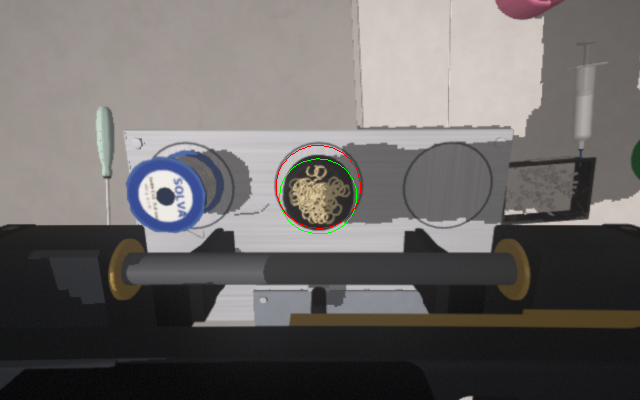

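Tub: centre at (0.4629, 0.0654) against the ring at (0.4631, 0.0658). It is upright and clear of the fingers, and the overlays agree. Next is the tab, 85 mm along tool -x, then down.

>>> arm_command --targets '[[[-0.01,0,0,0,0,0,-0.2],[-0.025,0,0,0,0,0,0.1],[-0.04,0,0,0,0,0,0.1],[-0.055,0,0,0,0,0,0.1],[-0.07,0,0,0,0,0,0.1],[-0.08,0,0,0,0,0,0.1],[-0.085,0,0,0,0,0,0.1],[-0.085,0,0,0,0,0,0.1],[-0.085,0,0,0,0,0,0.1]]]'

```text
time_s: 8.1
tool_pos: [0.5476, 0.059, 0.1922]
tool_rot: [-180.0, -0.1, 175.5]
force: [0.0, -0.4, -1.1]
grip_width: 0.0396
```

```bash
python3 - <<'E'
from cell import *
from h import *
o=get_obs(); print(o["tool_pos"],o["tool_rot"],o["grip_width"],o["force"])
for n in ["side","top"]:
  c=read_camera(n); im=c["img"][:,:,::-1].copy(); np.savez(n+"6.npz",**c)
  W=cloud(c); 
  for z,(x,y) in [(.13,(.5483,.0592))]:
    cv2.circle(im,tuple(proj(c,[[x,y,z]])[0].round().astype(int)),1,(0,255,0),-1)
    cv2.circle(im,tuple(proj(c,[o["tool_pos"]])[0].round().astype(int)),1,(0,0,255),-1)
  x0,y0=(222,135) if n=="side" else (245,130)
  cv2.imwrite(f"pics/{n}6.png",cv2.resize(im[y0:y0+140,x0:x0+190],None,fx=4,fy=4,interpolation=cv2.INTER_CUBIC))
E
```

```text
[0.54760311 0.05895087 0.19222991] [-1.79992965e+02 -5.07732766e-02  1.75464554e+02] 0.03964314035821143 [ 0.02164884 -0.44084132 -1.09928517]
```

View pics/side6.png

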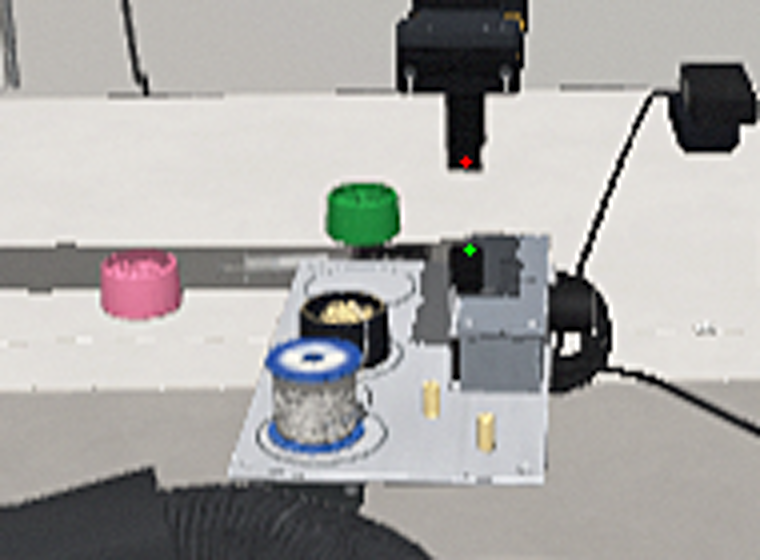

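View pics/top6.png

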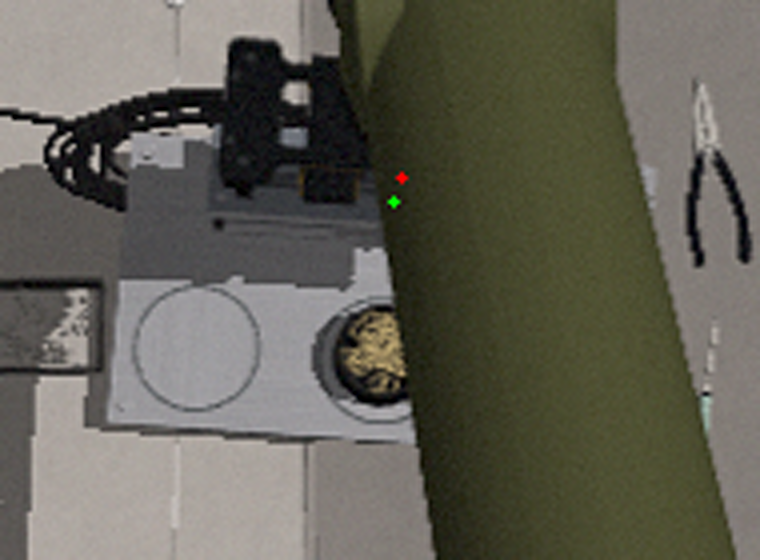

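Side view: the fingers (red dot, 466,161) are right above the tab top (green dot, 470,250), and the tub sits inside its ring in both views. Descend 87 mm, then pinch.

>>> arm_command --targets '[[[0,0,0.01,0,0,0,0.1],[0,0,0.025,0,0,0,0.1],[0,0,0.038,0,0,0,0.1],[0,0,0.05,0,0,0,0.1],[0,0,0.06,0,0,0,0.1],[0,0,0.07,0,0,0,0.1],[0,0,0.078,0,0,0,0.1],[0,0,0.084,0,0,0,0.1],[0,0,0.087,0,0,0,0.1],[0,0,0.087,0,0,0,0.1]]]'

```text
time_s: 9.2
tool_pos: [0.548, 0.0589, 0.1053]
tool_rot: [-180.0, -0.0, 175.5]
force: [0.1, -0.5, 0.1]
grip_width: 0.0388
```

>>> arm_command --targets '[[[0,0,0,0,0,0,0.4],[0,0,0,0,0,0,0.7],[0,0,0,0,0,0,0.9],[0,0,0,0,0,0,0.9],[0,0,0,0,0,0,0.9],[0,0,0,0,0,0,0.9]]]' --newtons 20

```text
time_s: 9.8
tool_pos: [0.5482, 0.0587, 0.1058]
tool_rot: [-180.0, 0.0, 175.5]
force: [-0.4, -1.6, 1.4]
grip_width: 0.0118
```

```bash
python3 - <<'E'
from cell import *
from h import *
o=get_obs(); print(o["tool_pos"],o["tool_rot"],o["grip_width"],o["force"])
c=read_camera("side"); im=c["img"][:,:,::-1]
x0,y0=(270,135)
cv2.imwrite(f"pics/side7.png",cv2.resize(im[y0:y0+100,x0:x0+130],None,fx=6,fy=6,interpolation=cv2.INTER_CUBIC))
E
```

```text
[0.54818427 0.05866324 0.10578233] [-1.79989370e+02  1.80854789e-02  1.75456083e+02] 0.011841148196463036 [-0.40376495 -1.56823391  1.35306996]
```

View pics/side7.png

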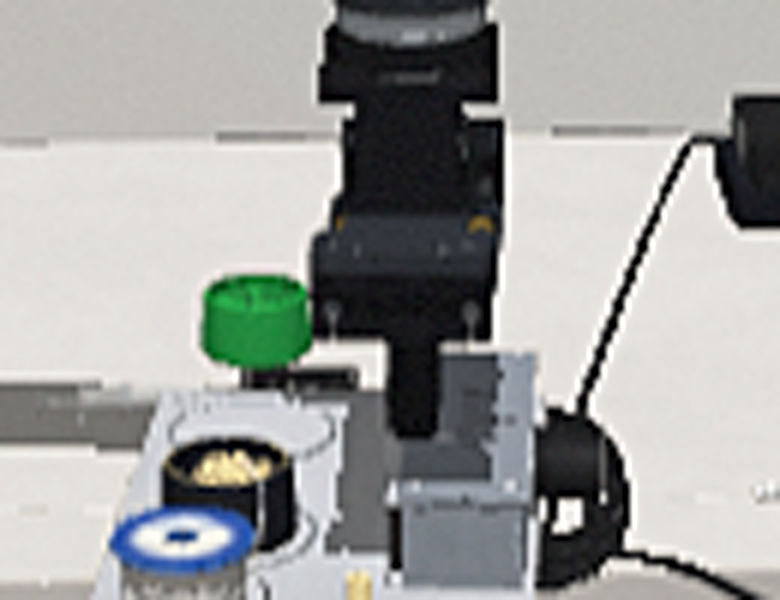

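The tab is pinched (width 11.8 mm = tab thickness), and the side view shows the fingers closed on it. Slide 30 mm along tool +y.

>>> arm_command --targets '[[[0,0.001,0,0,0,0,0.9],[0,0.003,0,0,0,0,0.9],[0,0.006,0,0,0,0,0.9],[0,0.009,0,0,0,0,0.9],[0,0.012,0,0,0,0,0.9],[0,0.015,0,0,0,0,0.9],[0,0.018,0,0,0,0,0.9],[0,0.02,0,0,0,0,0.9],[0,0.02,0,0,0,0,0.9]]]' --newtons 30

```text
time_s: 10.75
tool_pos: [0.5497, 0.0783, 0.1058]
tool_rot: [-179.9, 0.0, 175.5]
force: [-1.2, -5.3, 4.5]
grip_width: 0.0114
```

>>> arm_command --targets '[[[0,0.001,0,0,0,0,0.9],[0,0.003,0,0,0,0,0.9],[0,0.005,0,0,0,0,0.9],[0,0.007,0,0,0,0,0.9],[0,0.009,0,0,0,0,0.9],[0,0.01,0,0,0,0,0.9],[0,0.01,0,0,0,0,0.9],[0,0.01,0,0,0,0,0.9]]]'

```text
time_s: 11.55
tool_pos: [0.5504, 0.087, 0.1058]
tool_rot: [-179.9, -0.0, 175.4]
force: [-1.6, -7.1, 4.3]
grip_width: 0.0117
```

```bash
python3 - <<'E'
from cell import *
from h import *
o=get_obs(); print(o["tool_pos"],o["tool_rot"],o["grip_width"],o["force"])
yw=np.radians(-4.48);xh=np.array([np.cos(yw),np.sin(yw)]);yh=np.array([-xh[1],xh[0]]);O=np.array([.503,.0627])
d=o["tool_pos"][:2]-O; print("station xy",d@xh,d@yh)
for n,(x0,y0) in {"side":(270,135),"top":(250,150),"wrist":(0,0)}.items():
  c=read_camera(n); im=c["img"][:,:,::-1].copy()
  if n!="wrist":
    for k,s in enumerate([0,.015,.03,.045,.06]):   # scale foot positions
      P=O+.062*xh+s*yh; cv2.circle(im,tuple(proj(c,[[*P,.094]])[0].round().astype(int)),0,(0,0,255),-1)
    im=cv2.resize(im[y0:y0+100,x0:x0+130],None,fx=6,fy=6,interpolation=cv2.INTER_CUBIC)
  cv2.imwrite(f"pics/{n}8.png",im)
E
```

```text
[0.55042222 0.08703345 0.10576314] [-1.79870304e+02 -8.63938639e-03  1.75404510e+02] 0.01174158357677627 [-1.63759105 -7.143504    4.32498991]
station xy 0.04537661755467957 0.027963304269986198
```

View pics/side8.png

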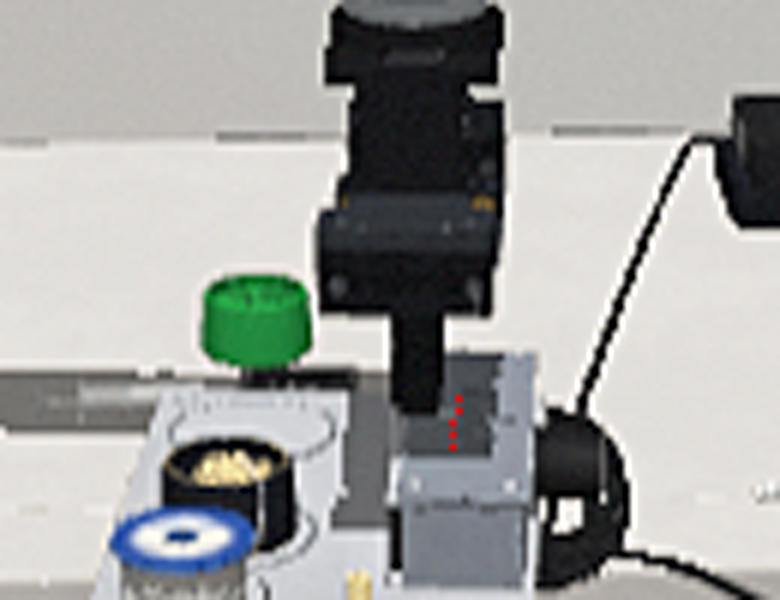

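View pics/top8.png

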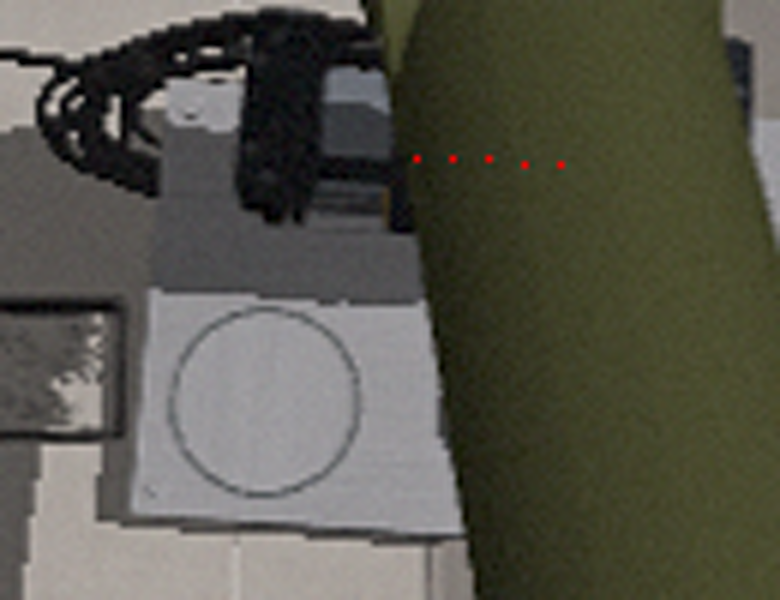

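View pics/wrist8.png

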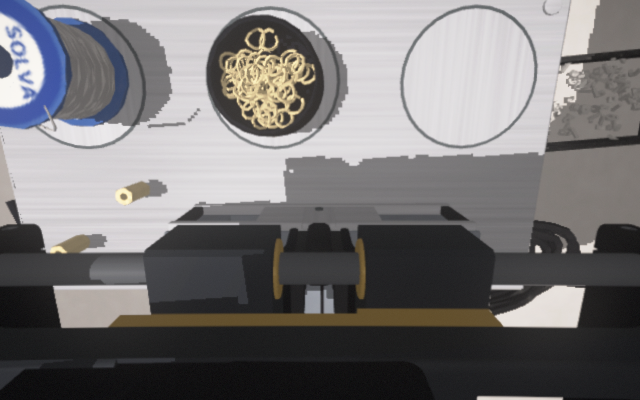

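Wrist view: the long middle mark shows at (321,300), centred between the fingers, and the tub sits well inside its ring at (262,77). Travel is ≈ 28.3 mm and the spring pull reads ≈ 7.3 N, so I add 1.5 mm and hold.

>>> arm_command --targets '[[[0,0.0005,0,0,0,0,0.9],[0,0.001,0,0,0,0,0.9],[0,0.0015,0,0,0,0,0.9],[0,0.0015,0,0,0,0,0.9],[0,0.0015,0,0,0,0,0.9],[0,0.0015,0,0,0,0,0.9],[0,0.0015,0,0,0,0,0.9],[0,0.0015,0,0,0,0,0.9],[0,0.0015,0,0,0,0,0.9],[0,0.0015,0,0,0,0,0.9]]]'

```text
time_s: 12.7
tool_pos: [0.5505, 0.0882, 0.1058]
tool_rot: [-179.8, -0.0, 175.4]
force: [-1.9, -8.0, 6.3]
grip_width: 0.0117
```

```bash
python3 - <<'E'
from cell import *
from h import *
c=read_camera("wrist"); cv2.imwrite("pics/wrist9.png",cv2.resize(c["img"][0:320,170:490,::-1],None,fx=1.8,fy=1.8,interpolation=cv2.INTER_CUBIC))
W=cloud(c); d=np.hypot(W[...,0]-.463,W[...,1]-.066); m=(d<.045)&(W[...,2]>.07)&(W[...,2]<.095)
print(m.sum(),cv2.minEnclosingCircle((W[m][:,:2]*1000).astype(np.float32)))
o=get_obs(); print(o["time_s"],o["tool_pos"],o["grip_width"],o["force"])
E
```

```text
7467 ((463.6736145019531, 65.81071472167969), 30.58030128479004)
12.75 [0.5505005  0.08818357 0.10575169] 0.011568245624861763 [-2.27685529 -8.01691342  4.14431887]
```

View pics/wrist9.png

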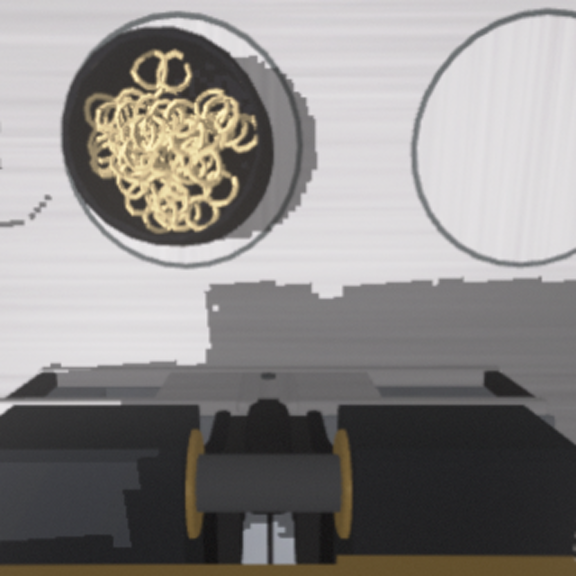

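The tub rim centre measures (0.4637, 0.0658), less than 1 mm off the ring centre. The long mark at (268,535) is in line with the tab, the travel is ≈ 29.5 mm, and the spring reads ≈ 8 N, as expected at half travel. Handing in.

```bash
python3 -c "
from cell import *
print(sign_off())"
```

```text
the job is handed in; nothing more can be done
None
```

I slid the tub from the left ring into the middle ring and let it go. I then pinched the shutter's tab, slid it to half travel, and handed the job in at about 12.8 s with the gripper still holding it. The program gave no verdict.

- **Tub:** the last wrist picture puts its centre within about 1 mm of the middle ring's centre. It stands upright with the fingers clear of it. While the fingers still held it, the wrist picture suggested it was up to 5 mm off towards the robot. The clear views after letting go did not bear that out.
- **Shutter:** travel is about 29.5 mm, worked out from how far the gripper moved. The spring pull reads about 8 N, which is what half travel should give, and the long mark lines up with the tab. The moves stayed well short of the far stop.
- **Bystanders:** the spool, spacers and the other things looked unmoved in the pictures. I did not measure their positions again before handing in.

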